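# Open a screw-lid canister and put the watch movement on the inspection stage

### The arm

A 6-joint arm with a two-finger parallel gripper is mounted at the origin on the work surface. World frame = base frame: x ahead of the robot, y to its left, z up, the work surface at z = 0. Lengths are in m, angles in rad, forces in N, time in s.
With the tool pointing down it reaches from about 0.3 to 0.875 m from the base axis. Payload 6.4 kg.
Tool frame: the origin (TCP) lies at the very end of the fingers, on their centre line; the grasp point (between the pads) lies 19 mm behind it (robot.grip_point_offset is the z of the grasp point in the tool frame, in m); z points along the fingers, y is the direction in which the jaws open and shut (so a half turn about z gives the same grasp; the last joint's range is limited). The gripper opens to 85 mm and grips with 20 to 120 N. Pads are 22 mm wide; open, the fingers measure 114 mm over their backs; the gripper's body (76 mm by 85 mm) begins 54 mm behind the grasp point. The pads swing forward as they close: fully open they stand 13 mm farther back than shut.
Start: joints at [-1.513, 0.181, 1.607, -0, 1.354, -0.206], TCP at [0.15, -0.555, 0.231] pointing down, gripper open.
Joint ranges: [-2.99, 2.99], [-0.89, 2.07], [0.3, 2.58], [-1.14, 4.28], [0, 2.63], [-3.12, 3.12]. Speed limits (rad/s): [2.57, 2.57, 3.01, 3.14, 3.14, 3.14].

### API

Orientations are given as [roll, pitch, yaw] about the fixed x, y, z axes, in that order (R = Rz(yaw) Ry(pitch) Rx(roll)).
In Python, from station import robot, cams, trace, tip_of gives the robot as it stands.
- The arm moves only by the tool move_arm, never from a script. Its argument "increments" is a list of rows, each a list of 2 entries, a list of its own where there are three numbers: the shift along the world's x, y, z in mm, then the turn, a rotation vector about the world's x, y, z in degrees. A call has 1 to 10 rows; each row shifts and turns the commanded pose from where the row before left it; what a row does not reach is not made up. A row lasts 1/8 s, in which the tool goes at most 62.5 mm and 10.7 degrees, less where a joint would pass 70% of its speed; a pose out of reach is approached as far as the arm can. A call with a gripper value outside its range is refused whole. "claw" is the opening, from 0 (shut) to 1 (fully open), set as the call begins (left out, the last holds). The fingers move at their own pace and stop on an object; "force" is the grip in N (left out, the last holds). Time passes only in rows, so rows that do not move let the fingers close. It gives the time, the measured TCP pose, the force and the opening at its end, in the units of the state.
- robot.observe(): the state, without advancing time (a new reading comes with each control period).
- cams.snapshot(name): name is "scene" or "top" or "wrist"; returns the picture (480x640x3 uint8, blue, green, red); there is no depth.
- cams.camera_params(name): a dict with "fx", "fy", "cx", "cy" (pixels), "R" (3x3) and "t" (3): a world point X has camera coordinates R X + t. Camera axes: x right, y down, z forward; pixel columns grow to the right and rows downward; lengths in m; the calibration is good to about 2 mm. A picture is of the moment at which its call begins: read the wrist's pose just before it. camera_params takes no time and is no camera call; for the wrist camera it gives the pose at the moment of the call.
- robot.sign_off(): hands the job in, once; it reports no verdict.
Trained networks look in the newest picture that a camera, given by its name, has taken for a name from the list of things; names that differ only in an ending like _2 or _b are one class to them, and where a whole thing is asked for, a point or a joint stands for the part that bears it (a point fixed in the world has none). Each returns a list of dicts, best first, with "confidence" (0 to 1); they miss things now and then, are a little off and sometimes report something else, mostly with a low value. They report only what shows in the picture. A call takes as long as a camera call. They do not tell look-alikes from the thing itself.
- trace(label, camera): "region" (480x640 bool, what is visible of it) and "bbox" ([centre column, centre row, width, height] in pixels, round what is visible of it).
- tip_of(label, camera): "at" ([column, row] in pixels: a listed point, or the origin of a listed thing).
The state is a dict: "time_s": time; "joints": joint angles; "joint_vel": joint speeds; "joint_efforts": joint torques, N m; "tcp_pos": TCP position; "tool_rot": TCP orientation; "wrist_force": force on the tool from outside, world axes, zero at the start; "moment": the same for the moment, N m; "opening": finger opening in m.
Only numpy, scipy, OpenCV 4.12 (cv2) and the standard library are available. Lean on these libraries where they do the work, as an engineer would, in place of code of your own. Each camera call takes 0.05 s, during which the arm holds its last target.

### The job

Unscrew the lid with the blue knob from its canister and stand it, open side down, in the middle of the round green mat. Then take the watch movement in its brass ring out of the open canister and set it down, not drop it, face up in the middle of the round black inspection stage. Leave the canister with the red knob alone and do not disturb the other things on the bench.

Things in the scene. Friction and masses are not known exactly. Their poses are not given: they have to be found in the camera images.
- lid: White round screw lid like an upturned cup: outside diameter 58 mm, skirt 46 mm high, about 90 g, blue knob on its flat top. Origin at the centre of the skirt's lower rim, z up. At first screwed fully on, its rim on the canister's shoulder. Three lugs inside leave 42 mm clear.
- lid_knob (a point): Centre of the round fluted blue knob (diameter 30 mm, 22 mm high, its foot on the lid's flat top), on the lid's axis, 57 mm above the lid's rim.
- canister: Canister base fixed to the bench: square steel foot 80 x 80 x 10 mm, round aluminium body of diameter 58 mm up to its shoulder 26 mm above the bench, then a threaded collar (diameter 40 mm, 47 mm over the thread) up to its flat top 50 mm above the bench. Origin at the centre of the foot's underside, z up.
- thread (a point): Point on the canister's axis 38 mm above the bench, halfway up the thread. Right-hand thread: the lid unscrews counter-clockwise seen from above, climbs 6 mm per turn and is free only after about one and a half turns (9.0 to 9.8 rad). It turns easily (under 0.3 N m), stays where it is when let go, and has about 1 mm of play up, down and sideways.
- movement: Watch movement in a round brass holder ring: diameter 30 mm in the lower 12 mm, then a steel disc of diameter 25 mm up to 14 mm, 45 g. Origin at the centre of its underside, z up (face up). Hidden under the lid at first, lying loose at the centre of the collar's flat top, its underside 50 mm above the bench; raise the lid straight up by 60 mm or more before moving it sideways.
- stage: Round black inspection stage fixed to the bench: plate of diameter 70 mm whose flat top is 24 mm above the bench, on a dark steel foot of diameter 76 mm; grey disc (diameter 44 mm) marks the middle. Origin at the centre of its underside.
- lid_mat: Round green mat fixed to the bench, diameter 84 mm, 3 mm thick. Origin at the centre of its underside.
- red_canister: A second, closed canister of the same size with a red knob, 94 mm high in all, fixed; leave it alone. Origin at the centre of its underside.
- loupe: Black eye loupe standing on the bench, diameter 34 mm, 36 mm high, loose. Origin at the centre of its underside.
- dish: Small round glass dish, diameter 68 mm, 22 mm high, loose. Origin at the centre of its underside.
- tweezers: Brass tweezers lying on the bench along their x axis, 128 mm long, 6 mm high, loose.
- screwdriver: Small screwdriver, 120 mm long, lying along its x axis, loose.
- caseback: Steel watch case back, a disc of diameter 38 mm, 5 mm thick, loose. Origin at the centre of its underside.
- bezel: Brass ring, outer diameter 42 mm, 6 mm high, loose. Origin at the centre of its underside.
- oiler: Small amber bottle, diameter 28 mm, 60 mm high, loose. Origin at the centre of its underside.
Mind the look-alikes: they are no part of the job. What is meant by the lid_mat is not purple or white, and is the larger of those in its own colour.

How it is judged:
On the way, in this order (a step that is already met when the one before it is completed fails the run):
1. the lid is unscrewed and lifted clear of the canister's thread (z of lid in the frame of canister above 0.055 m), for 0.1 s.
2. the lid stands on the green mat, rim down, let go (horizontal distance between lid and lid_mat below 0.025 m and z of lid in the frame of lid_mat between -0.002 and 0.007 m and angle between lid's own z axis and vertical below 0.1 rad and contact force between the fingers and lid below 0.2 N), for 0.2 s.
3. the movement rests on the black stage while still held (set down, not dropped) (horizontal distance between movement and stage below 0.015 m and z of movement in the frame of stage between 0.021 and 0.0275 m and angle between movement's own z axis and vertical below 0.1 rad and contact force between the fingers and movement above 0.5 N), for 0.05 s.
At the end, for the whole second after the job is handed in: The lid stands upright (within 0.1 rad), rim down on the green mat, its centre within 25 mm of the mat's; the movement lies face up (within 0.1 rad) on the black stage, its centre within 15 mm of the stage's and its underside at the stage's top (within about 3 mm); both at rest (horizontal distance between lid and lid_mat below 0.025 m and z of lid in the frame of lid_mat between -0.002 and 0.007 m and angle between each of lid, movement's own z axis and vertical below 0.1 rad and horizontal distance between movement and stage below 0.015 m and z of movement in the frame of stage between 0.021 and 0.0275 m and linear speed of each of lid, movement below 0.02 m/s); the robot touches nothing.
It fails at once if any other loose thing on the bench is pushed more than 20 mm (distance of any of loupe, dish, tweezers, caseback, screwdriver, bezel, oiler from where it was at the start of the episode above 0.02 m).
It fails at once if the canister with the red knob is handled or struck (contact force between any of the fingers, the arm and red_canister above 3 N).
It also fails if it takes over 72 s, if anything falls off the work surface, if the arm or the gripper's body presses on something with over 40 N, if the wrist force passes 120 N, or if a joint passes its speed limit or range.

## Working session

There is one attempt and no reset: what is moved stays moved. The work goes in short steps, Python scripts to look and compute and a tool call to move; the robot and the scene stay as the last step left them, time stands still between calls to the robot, and variables do not carry over. Pictures are saved under pics/ and viewed, and the job is handed in when it is done.

Besides the shell and the picture viewer there is one more tool, called after "Emit:" by a JSON object that holds its "name" and its "arguments", one argument or row to a line. move_arm: Moves the arm, as the interface text tells. Its arguments: {"type":"object","properties":{"increments":{"type":"array","items":{"type":"array"}},"claw":{"type":"number"},"force":{"type":"number"}},"required":["increments"]}

```bash
ls; mkdir -p pics
python3 - <<'E'
from station import robot,cams,trace,tip_of
import cv2
print(robot.observe())
for n in ["scene","top"]:
    cv2.imwrite(f"pics/{n}0.png",cams.snapshot(n))
    p=cams.camera_params(n);print(n,p)
    for l in ["lid","lid_knob","canister","red_canister","lid_mat","stage","loupe","dish","oiler","tweezers","screwdriver","caseback","bezel"]:
        print(l,[(x['at'],round(x['confidence'],2)) for x in tip_of(l,n)][:4])
E
```

```text
pics
{'time_s': 0.0, 'joints': array([-1.51332950e+00,  1.81515747e-01,  1.60803386e+00,  3.28240001e-05,
        1.35376066e+00, -2.06261671e-01]), 'joint_vel': array([-0.00100255,  0.00042831, -0.00017939, -0.00081298, -0.00108775,
       -0.00012686]), 'joint_efforts': array([ 1.86422978e-03, -4.44871759e+01, -3.51327860e+01,  7.02593320e-05,
        9.27419431e-03, -1.29754264e-05]), 'tcp_pos': array([ 0.14990815, -0.55454604,  0.23038586]), 'tool_rot': array([-3.13991801e+00, -3.83134385e-04,  2.63721083e-01]), 'wrist_force': array([ 0.18334362, -0.55747751, -0.2186141 ]), 'moment': array([-0.04850542, -0.03121986,  0.01410447]), 'opening': 0.085491184348982}
scene {'fx': 465.6417981329258, 'fy': 465.6417981329258, 'cx': 324.1903910397826, 'cy': 239.6991838694956, 'R': array([[ 0.60668565,  0.79487679,  0.0101694 ],
       [ 0.4773414 , -0.3540392 , -0.80423966],
       [-0.63567107,  0.49277494, -0.5942181 ]]), 't': array([-0.35919859, -0.19909973,  1.23283272])}
lid [([220.4, 352.4], 0.93)]
lid_knob [([217.5, 324.7], 0.67)]
canister [([219.5, 365.9], 0.75)]
red_canister [([437
[... 654 characters left out ...]
03120594, 0.59584053, 1.25012218])}
lid [([429.4, 230.3], 0.86), ([428.8, 228.1], 0.66), ([347.4, 239.8], 0.32)]
lid_knob [([438.5, 221.9], 0.72), ([387.5, 193.7], 0.44)]
canister [([429.5, 229.3], 0.95)]
red_canister [([213.7, 243.7], 0.76), ([431.6, 229.4], 0.3)]
lid_mat [([277.9, 291.8], 0.97), ([301.5, 239.2], 0.91), ([227.5, 294.1], 0.87), ([326.0, 297.1], 0.81)]
stage [([376.7, 291.6], 0.86)]
loupe [([347.0, 238.2], 0.74)]
dish [([298.2, 192.2], 0.61)]
oiler [([267.8, 179.4], 0.57), ([431.8, 224.7], 0.18)]
tweezers [([384.3, 196.5], 0.74)]
screwdriver [([190.2, 332.8], 0.63), ([208.6, 242.1], 0.3)]
caseback [([459.1, 334.9], 0.71)]
bezel [([434.5, 224.1], 0.69), ([335.6, 185.8], 0.56)]
```

View pics/scene0.png

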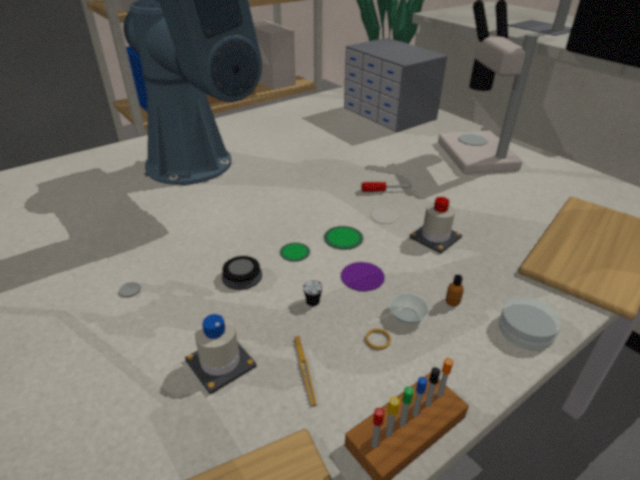

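View pics/top0.png

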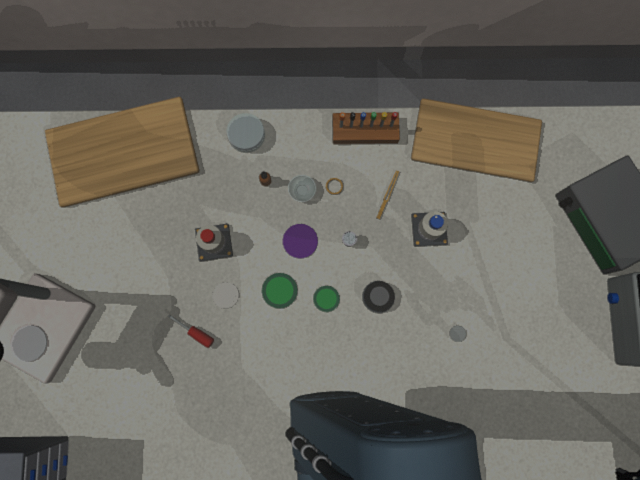

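The scene view shows the blue-knob lid at (215,345), the stage at (241,270), and the large green mat at (344,237), with a smaller green look-alike at (295,252). In the top view these are at (435,224), (378,296), (280,291) and (326,298).

```bash
cat > h.py <<'E'
import numpy as np,cv2
from station import robot,cams,trace,tip_of
def back(p,uv,z):
    d=p['R'].T@np.array([(uv[0]-p['cx'])/p['fx'],(uv[1]-p['cy'])/p['fy'],1]); c=-p['R'].T@p['t']
    return c+d*(z-c[2])/d[2]
def proj(p,X):
    q=p['R']@np.array(X)+p['t']; return q[:2]/q[2]*[p['fx'],p['fy']]+[p['cx'],p['cy']]
E
python3 - <<'E'
from h import *
for n in ["top","scene"]:
    im=cams.snapshot(n);p=cams.camera_params(n)
    hsv=cv2.cvtColor(im,cv2.COLOR_BGR2HSV)
    g=((hsv[...,0]>45)&(hsv[...,0]<85)&(hsv[...,1]>120)&(hsv[...,2]>40)).astype(np.uint8)
    b=((hsv[...,0]>100)&(hsv[...,0]<125)&(hsv[...,1]>170)&(hsv[...,2]>60)).astype(np.uint8)
    for nm,m,z in[("green",g,.003),("blue",b,.083)]:
        k,l,s,c=cv2.connectedComponentsWithStats(m)
        for i in range(1,k):
            if s[i,4]>60:
                a=np.sqrt(s[i,4]/np.pi)
                print(n,nm,s[i,4],c[i].round(1),s[i,:4],back(p,c[i],z).round(4))
    for l,z in[("stage",.012),("canister",.03),("lid",.05),("lid_knob",.083),("lid_mat",.003),("red_canister",.04),("loupe",.018),("caseback",.003),("tweezers",0.003),("bezel",.003)]:
        for x in trace(l,n)[:4]:
            print(n,l,round(x['confidence'],2),np.round(x['bbox'],1),back(p,x['bbox'][:2],z).round(4))
        for x in tip_of(l,n)[:4]:
            zz=.083 if l=="lid_knob" else .026 if l=="lid" else 0
            print("   tip",round(x['confidence'],2),back(p,x['at'],zz).round(4))
E
```

```text
top green 578 [279.1 290.1] [266 277  27  27] [0.497  0.1202 0.003 ]
top green 313 [326.  298.3] [316 289  21  20] [0.4765 0.0111 0.003 ]
top blue 73 [613.4 297.9] [608 294  11   9] [ 0.4646 -0.6168  0.083 ]
top stage 0.56 [378.4 298.   34.1  31.3] [ 0.4753 -0.1098  0.012 ]
   tip 0.92 [ 0.4798 -0.1046  0.    ]
top canister 0.8 [429.5 231.3  35.   32.7] [ 0.6275 -0.2312  0.03  ]
   tip 0.63 [ 0.6347 -0.2373  0.    ]
top lid 0.57 [433.9 228.5  31.4  28.8] [ 0.6301 -0.2375  0.05  ]
top lid 0.55 [429.1 228.7  34.8  33.8] [ 0.6297 -0.2265  0.05  ]
   tip 0.93 [ 0.6358 -0.2328  0.026 ]
   tip 0.4 [0.7606 0.1453 0.026 ]
top lid_knob 0.98 [433.5 226.2  28.7  30.7] [ 0.6288 -0.2299  0.083 ]
   tip 0.8 [ 0.6346 -0.2414  0.083 ]
top lid_mat 0.93 [279.1 290.2  33.5  37.6] [0.4967 0.1202 0.003 ]
top lid_mat 0.89 [325.5 300.2  21.3  28. ] [0.4723 0.0124 0.003 ]
top lid_mat 0.89 [301.9 241.2  34.3  38.9] [0.6121 0.0664 0.003 ]
top lid_mat 0.7 [226.9 295.8  19.9  26.3] [0.485  0.2415 0.003 ]
   tip 0.95 [0.6172 0.0693 0.    ]
   tip 0.84 [0.4811 0.0092 0.    ]
   tip 0.73 [0.4975 0.123  0.    ]
   
[... 2182 characters left out ...]
201 -0.0419  0.    ]
   tip 0.68 [0.6166 0.2814 0.    ]
scene loupe 0.58 [313.4 295.6  17.3  24.5] [ 0.6182 -0.0437  0.018 ]
   tip 0.77 [ 0.6184 -0.0429  0.    ]
scene caseback 0.85 [130.8 289.6  20.4  15.2] [ 0.3964 -0.2881  0.003 ]
   tip 0.75 [ 0.3941 -0.2932  0.    ]
scene tweezers 0.87 [305.7 369.3  23.   67.4] [ 0.7277 -0.1385  0.003 ]
   tip 0.65 [ 0.7181 -0.1362  0.    ]
   tip 0.61 [ 0.4723 -0.1036  0.    ]
scene bezel 0.6 [436.9 226.1  52.5  52.8] [0.5896 0.309  0.003 ]
scene bezel 0.58 [378.5 339.2  25.8  18.7] [ 0.7498 -0.0105  0.003 ]
   tip 0.74 [0.7351 0.0713 0.    ]
   tip 0.72 [ 0.7498 -0.0093  0.    ]
   tip 0.51 [0.4077 0.3275 0.    ]
   tip 0.16 [ 0.6159 -0.0399  0.    ]
```

Emit:
{"name": "move_arm", "arguments": {
  "increments": [
    [[30,20,1],[0,0,-6.6]],
    [[30,20,1],[0,0,-6.6]],
    [[30,20,1],[0,0,-6.6]],
    [[30,20,1],[0,0,-6.6]],
    [[30,20,1],[0,0,-6.6]],
    [[30,20,1],[0,0,-6.6]],
    [[30,20,1],[0,0,-6.6]],
    [[30,20,1],[0,0,-6.6]]
  ],
  "claw": 1
}}

```text
time_s: 4.5
tcp_pos: [0.3909, -0.3944, 0.2394]
tool_rot: [3.141, -0.0, -0.662]
wrist_force: [0.4, -0.3, -0.5]
opening: 0.0854
```

Emit:
{"name": "move_arm", "arguments": {
  "increments": [
    [[30,20,1],[0,0,-6.6]],
    [[30,20,1],[0,0,-6.6]],
    [[30,20,1],[0,0,-6.6]],
    [[30,20,1],[0,0,-6.6]],
    [[30,20,1],[0,0,-6.6]],
    [[30,20,1],[0,0,-6.6]],
    [[7,20,0],[0,0,-6.6]],
    [[0,20,0],[0,0,-6.6]],
    [[0,0,0],[0,0,0]]
  ]
}}

```text
time_s: 5.62
tcp_pos: [0.5772, -0.2339, 0.2453]
tool_rot: [3.141, 0.0, -1.576]
wrist_force: [-0.1, -0.6, -0.3]
opening: 0.0854
```

Run:
```python
from h import *
o=robot.observe();print(o['joints'].round(3),o['tcp_pos'],o['tool_rot'],o['time_s'])
p=cams.camera_params("wrist")
cv2.imwrite("pics/w1.png",cams.snapshot("wrist"));print(p)
for l,z in[("lid",.049),("lid_knob",.083),("stage",.012),("canister",.026)]:
    for x in trace(l,"wrist")[:2]: print(l,round(x['confidence'],2),np.round(x['bbox'],1),back(p,x['bbox'][:2],z).round(4))
    for x in tip_of(l,"wrist")[:2]: print("  tip",round(x['confidence'],2),x['at'],back(p,x['at'],{"lid":.026,"lid_knob":.083}.get(l,0)).round(4))
```

```text
[-0.575  0.275  1.466  0.     1.402  2.572] [ 0.57715338 -0.23391888  0.24527431] [ 3.14146280e+00  2.03044004e-04 -1.57623940e+00] 5.625
{'fx': 368.2024660194181, 'fy': 368.2024660194181, 'cx': 316.78330867249025, 'cy': 242.61692842246967, 'R': array([[-9.99985334e-01,  5.36911946e-03,  7.09569994e-04],
       [ 5.30947788e-03,  9.46068222e-01,  3.23923957e-01],
       [ 1.06788480e-03,  3.23922974e-01, -9.46082854e-01]]), 't': array([0.57894406, 0.1713763 , 0.46881716])}
lid 0.64 [244.8 210.2  68.   69.5] [ 0.6456 -0.2339  0.049 ]
  tip 0.86 [252.0, 203.2] [ 0.6426 -0.2354  0.026 ]
lid_knob 0.95 [248.1 209.8  68.9  70.3] [ 0.636  -0.2426  0.083 ]
  tip 0.95 [240.1, 218.0] [ 0.6433 -0.2354  0.083 ]
stage 0.78 [399.  305.6  65.7  64.2] [ 0.4842 -0.1117  0.012 ]
  tip 0.97 [400.1, 301.8] [ 0.4802 -0.1102  0.    ]
```

View pics/w1.png

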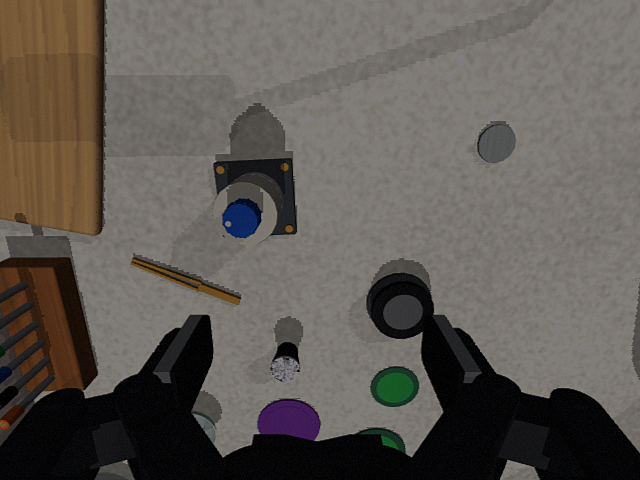

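```bash
cat >> h.py <<'E'
from scipy.optimize import least_squares
def cyl(p,x,y,r,z0,z1):
    a=np.linspace(0,2*np.pi,60)
    P=np.array([proj(p,(x+r*np.cos(t),y+r*np.sin(t),z)) for z in(z0,z1) for t in a],np.float32)
    h=cv2.convexHull(P)
    m=cv2.moments(h); return np.array([m['m10']/m['m00'],m['m01']/m['m00']]),m['m00']
def fit(p,c,r,z0,z1,g):
    s=least_squares(lambda q:cyl(p,q[0],q[1],r,z0,z1)[0]-c,g,diff_step=1e-3).x
    return s.round(4),round(cyl(p,*s,r,z0,z1)[1])
def blobs(im,hl,hh,s0,v0,amin):
    h=cv2.cvtColor(im,cv2.COLOR_BGR2HSV)
    m=((h[...,0]>=hl)&(h[...,0]<=hh)&(h[...,1]>=s0)&(h[...,2]>=v0)).astype(np.uint8)
    m=cv2.morphologyEx(m,cv2.MORPH_CLOSE,np.ones((5,5)))
    k,l,s,c=cv2.connectedComponentsWithStats(m)
    return [(s[i,4],c[i]) for i in range(1,k) if s[i,4]>amin]
E
python3 - <<'E'
from h import *
for n in["wrist","top","scene"]:
    im=cams.snapshot(n);p=cams.camera_params(n)
    e=proj(p,(.639,-.235,.083))
    for a,c in blobs(im,95,130,100,40,60):
        if np.hypot(*(c-e))<40: print(n,a,c,"fit",fit(p,c,.015,.072,.094,[.639,-.235]))
    e=proj(p,(.498,.12,.003))
    for a,c in blobs(im,45,85,100,40,200):
        if np.hypot(*(c-e))<20: print(n,"mat",a,c,back(p,c,.003))
    # stage grey disc patch
    u,v=proj(p,(.481,-.108,.024)).astype(int)
    cv2.imwrite(f"pics/st_{n}.png",cv2.resize(im[v-40:v+40,u-40:u+40],None,fx=6,fy=6,interpolation=0)); print(n,u-40,v-40)
E
python3 -c "
import cv2,numpy as np
cv2.imwrite('pics/st_all.png',cv2.resize(np.hstack([cv2.imread(f'pics/st_{n}.png') for n in('wrist','top','scene')]),(798,266)))"
```

```text
wrist 1096 [240.54927007 220.54470803] fit (array([ 0.6423, -0.2354]), 1236)
wrist mat 344 [389.58430233 439.82267442] [0.4818624  0.09555945 0.003     ]
wrist 363 274
top 113 [435.07964602 221.01769912] fit (array([ 0.6405, -0.2339]), 176)
top mat 611 [279.13420622 290.08837971] [0.4969849  0.12011817 0.003     ]
top 338 255
scene 411 [213.21411192 325.84184915] fit (array([ 0.6389, -0.235 ]), 500)
scene mat 599 [343.03672788 237.24874791] [0.50015297 0.11961027 0.003     ]
scene 201 226
```

View pics/st_all.png

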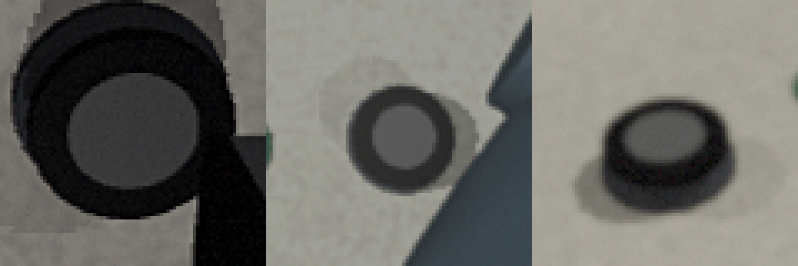

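Run:
```python
from h import *
for n,c in[("wrist",(403,313.1)),("top",(379.2,295.9)),("scene",(241.9,266.3))]:
    print(n,back(cams.camera_params(n),c,.024))
```

```text
wrist [ 0.48222981 -0.11000767  0.024     ]
top [ 0.47921018 -0.11045152  0.024     ]
scene [ 0.48118632 -0.10688675  0.024     ]
```

Emit:
{"name": "move_arm", "arguments": {
  "increments": [
    [[20,0,-10],[0,0,0]],
    [[20,0,-20],[0,0,0]],
    [[20,0,-30],[0,0,0]],
    [[3,-1,-30],[0,0,0]],
    [[0,0,0],[0,0,0]],
    [[0,0,0],[0,0,0]]
  ]
}}

```text
time_s: 6.98
tcp_pos: [0.6403, -0.2364, 0.1565]
tool_rot: [-3.141, -0.001, -1.579]
wrist_force: [0.6, 0.5, 0.2]
opening: 0.0849
```

Run:
```python
from h import *
o=robot.observe();print(o['joints'].round(3),o['tcp_pos'],o['tool_rot'],o['time_s'],o['wrist_force'])
n="wrist";p=cams.camera_params(n);im=cams.snapshot(n)
cv2.imwrite("pics/w2.png",im)
e=proj(p,(.6405,-.235,.083));print(e)
for a,c in blobs(im,95,130,100,30,200): print(n,a,c,"fit",fit(p,c,.015,.072,.094,[.639,-.235]))
```

```text
[-0.527  0.48   1.376 -0.     1.285  2.623] [ 0.64032303 -0.23644265  0.15652141] [-3.14050016e+00 -6.38741783e-04 -1.57927889e+00] 6.975 [0.55857983 0.53401863 0.21764957]
[317.73097911 258.79383357]
wrist 2139 [316.10425432 258.10472183] fit (array([ 0.6415, -0.2362]), 2288)
```

View pics/w2.png

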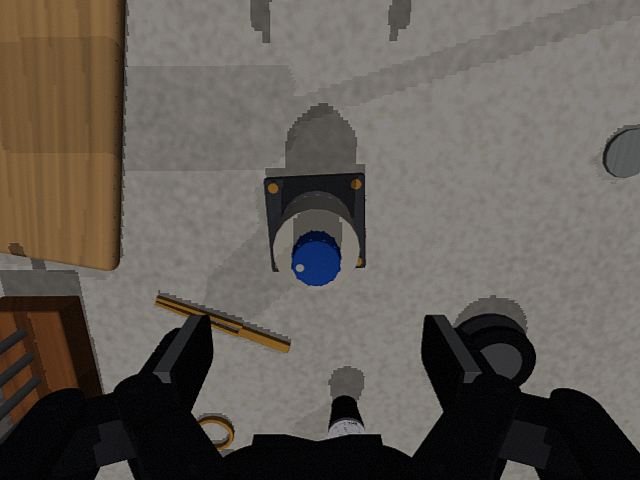

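Emit:
{"name": "move_arm", "arguments": {
  "increments": [
    [[0.7,0.3,-30],[0,0,0]],
    [[0,0,-30],[0,0,0]],
    [[0,0,-30],[0,0,0]],
    [[0,0,-20],[0,0,0]],
    [[0,0,-14],[0,0,0]],
    [[0,0,0],[0,0,0]]
  ]
}}

```text
time_s: 7.78
tcp_pos: [0.6404, -0.2357, 0.0308]
tool_rot: [3.141, 0.0, -1.579]
wrist_force: [0.2, -0.5, -0.9]
opening: 0.0855
```

Emit:
{"name": "move_arm", "arguments": {
  "increments": [
    [[0,0,0],[0,0,0]],
    [[0,0,0],[0,0,0]],
    [[0,0,0],[0,0,0]],
    [[0,0,0],[0,0,0]],
    [[0,0,0],[0,0,0]],
    [[0,0,0],[0,0,0]]
  ],
  "claw": 0.3,
  "force": 25
}}

```text
time_s: 8.52
tcp_pos: [0.6414, -0.2363, 0.0329]
tool_rot: [-3.14, -0.001, -1.579]
wrist_force: [-2.3, 0.5, 6.1]
opening: 0.0581
```

Run:
```python
from h import *
o=robot.observe();print(o['joints'].round(3),o['tcp_pos'],o['tool_rot'],o['time_s'],o['wrist_force'],o['moment'],o['opening'])
cv2.imwrite("pics/s3.png",cams.snapshot("scene")[200:440,100:420])
```

```text
[-0.526  0.629  1.428 -0.     1.083  2.624] [ 0.64140216 -0.23629982  0.03292401] [-3.13991136e+00 -1.13202787e-03 -1.57914310e+00] 8.525 [-2.2902974   0.45405229  6.11074384] [0.08019126 0.41947995 0.04426182] 0.05814348821009736
```

View pics/s3.png

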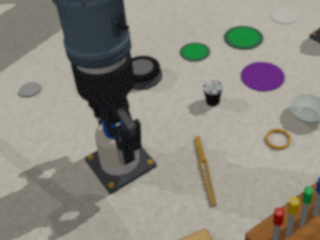

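Emit:
{"name": "move_arm", "arguments": {
  "increments": [
    [[0,0,0.17],[0,0,10]],
    [[0,0,0.17],[0,0,10]],
    [[0,0,0.17],[0,0,10]],
    [[0,0,0.17],[0,0,10]],
    [[0,0,0.17],[0,0,10]],
    [[0,0,0.17],[0,0,10]],
    [[0,0,0.17],[0,0,10]],
    [[0,0,0.17],[0,0,10]],
    [[0,0,0.17],[0,0,10]]
  ]
}}

```text
time_s: 9.7
tcp_pos: [0.6413, -0.2361, 0.0336]
tool_rot: [3.141, -0.002, -0.003]
wrist_force: [0.3, -0.1, 2.0]
opening: 0.0577
```

Run:
```python
from h import *
o=robot.observe();print(o['joints'].round(3),o['tcp_pos'],o['tool_rot'],o['time_s'],o['wrist_force'],o['moment'],o['opening'])
```

```text
[-0.526  0.628  1.428  0.     1.084  1.047] [ 0.64126998 -0.23607918  0.03358675] [ 3.14098664e+00 -1.51605776e-03 -2.89325840e-03] 9.7 [ 0.33838023 -0.09279796  1.97256658] [ 0.05513086  0.01012391 -0.10629095] 0.057674655007928254
```

Emit:
{"name": "move_arm", "arguments": {
  "increments": [
    [[0,0,0.17],[0,0,10]],
    [[0,0,0.17],[0,0,10]],
    [[0,0,0.17],[0,0,10]],
    [[0,0,0.17],[0,0,10]],
    [[0,0,0.17],[0,0,10]],
    [[0,0,0.17],[0,0,10]],
    [[0,0,0.17],[0,0,10]],
    [[0,0,0.17],[0,0,10]],
    [[0,0,0.17],[0,0,10]],
    [[0,0,0.17],[0,0,10]]
  ]
}}

```text
time_s: 10.95
tcp_pos: [0.6412, -0.2359, 0.0352]
tool_rot: [3.14, 0.001, 1.743]
wrist_force: [0.3, -0.2, 2.2]
opening: 0.058
```

Emit:
{"name": "move_arm", "arguments": {
  "increments": [
    [[0,0,0.17],[0,0,10]],
    [[0,0,0.17],[0,0,10]],
    [[0,0,0.17],[0,0,10]],
    [[0,0,0.17],[0,0,10]],
    [[0,0,0.17],[0,0,10]],
    [[0,0,0.17],[0,0,10]],
    [[0,0,0.17],[0,0,10]],
    [[0,0,0.17],[0,0,10]],
    [[0,0,0.17],[0,0,10]],
    [[0,0,0.17],[0,0,10]]
  ]
}}

```text
time_s: 12.2
tcp_pos: [0.6411, -0.236, 0.0369]
tool_rot: [-3.141, 0.001, -2.795]
wrist_force: [-0.7, 1.0, 0.7]
opening: 0.0583
```

Emit:
{"name": "move_arm", "arguments": {
  "increments": [
    [[0,0,0.17],[0,0,10]],
    [[0,0,0],[0,0,0]]
  ]
}}

```text
time_s: 12.45
tcp_pos: [0.6412, -0.2362, 0.0371]
tool_rot: [-3.14, 0.001, -2.628]
wrist_force: [-0.4, -1.0, 3.3]
opening: 0.0584
```

Run:
```python
from h import *
o=robot.observe();print(o['joints'].round(3),o['tcp_pos'],o['tool_rot'],o['time_s'],o['wrist_force'],o['moment'],o['opening'])
```

```text
[-0.526  0.623  1.428 -0.     1.09  -2.611] [ 0.64115135 -0.23617337  0.03710638] [-3.14024085e+00  6.79807866e-04 -2.62797781e+00] 12.45 [-0.4421784  -0.95046674  3.33432758] [-0.06446622  0.00587712  0.02812588] 0.05837801518779596
```

Emit:
{"name": "move_arm", "arguments": {
  "increments": [
    [[0,0,0],[0,0,0]],
    [[0,0,0],[0,0,0]],
    [[0,0,0],[0,0,-5]],
    [[0,0,0],[0,0,-10]],
    [[0,0,0],[0,0,-10]],
    [[0,0,0],[0,0,-10]],
    [[0,0,0],[0,0,-10]],
    [[0,0,0],[0,0,-10]],
    [[0,0,0],[0,0,-10]],
    [[0,0,0],[0,0,-10]]
  ],
  "claw": 0.9
}}

```text
time_s: 13.7
tcp_pos: [0.6405, -0.2357, 0.0362]
tool_rot: [-3.142, -0.0, 2.341]
wrist_force: [-1.3, 0.3, 0.6]
opening: 0.0769
```

Emit:
{"name": "move_arm", "arguments": {
  "increments": [
    [[0,0,0],[0,0,-10]],
    [[0,0,0],[0,0,-10]],
    [[0,0,0],[0,0,-10]],
    [[0,0,0],[0,0,-10]],
    [[0,0,0],[0,0,-10]],
    [[0,0,0],[0,0,-10]],
    [[0,0,0],[0,0,-10]],
    [[0,0,0],[0,0,-10]],
    [[0,0,0],[0,0,-10]],
    [[0,0,0],[0,0,-10]]
  ]
}}

```text
time_s: 14.95
tcp_pos: [0.6405, -0.2357, 0.0362]
tool_rot: [-3.141, 0.0, 0.595]
wrist_force: [0.0, 0.0, 0.3]
opening: 0.0771
```

Emit:
{"name": "move_arm", "arguments": {
  "increments": [
    [[0,0,0],[0,0,-10]],
    [[0,0,0],[0,0,-10]],
    [[0,0,0],[0,0,-10]],
    [[0,0,0],[0,0,-10]],
    [[0,0,0],[0,0,-10]],
    [[0,0,0],[0,0,-10]],
    [[0,0,0],[0,0,-10]],
    [[0,0,0],[0,0,-10]],
    [[0,0,0],[0,0,-10]],
    [[0,0,0],[0,0,-10]]
  ]
}}

```text
time_s: 16.2
tcp_pos: [0.6405, -0.2357, 0.0362]
tool_rot: [3.141, 0.0, -1.15]
wrist_force: [0.4, -0.6, 0.3]
opening: 0.0765
```

Run:
```python
from h import *
o=robot.observe();print(o['joints'].round(3),o['tcp_pos'],o['tool_rot'],o['time_s'],o['wrist_force'],o['moment'],o['opening'])
p=cams.camera_params("wrist");im=cams.snapshot("wrist");cv2.imwrite("pics/w4.png",im)
for a,c in blobs(im,95,130,100,30,200): print(a,c,"fit",fit(p,c,.015,.077,.099,[.639,-.235]))
```

```text
[-0.526  0.624  1.428  0.     1.09   2.195] [ 0.64052928 -0.23569146  0.03616034] [ 3.14142723e+00  3.45075652e-04 -1.15011953e+00] 16.2 [ 0.40069048 -0.6345381   0.26373334] [ 0.01538978 -0.04106499 -0.00331502] 0.07654061243963917
8323 [315.84284513 393.51399736] fit (array([ 0.644, -0.241]), 11720)
```

View pics/w4.png

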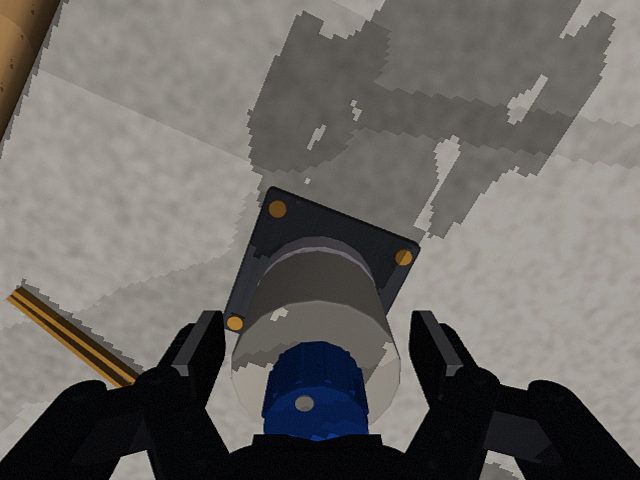

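Emit:
{"name": "move_arm", "arguments": {
  "increments": [
    [[0.4,-0.2,0],[0,0,0]],
    [[0,0,0],[0,0,0]],
    [[0,0,0],[0,0,0]],
    [[0,0,0],[0,0,0]],
    [[0,0,0],[0,0,0]]
  ],
  "claw": 0.3,
  "force": 30
}}

```text
time_s: 16.88
tcp_pos: [0.641, -0.236, 0.0364]
tool_rot: [3.141, 0.0, -1.143]
wrist_force: [-0.4, -0.4, 1.0]
opening: 0.0564
```

Emit:
{"name": "move_arm", "arguments": {
  "increments": [
    [[0,0,0.17],[0,0,10]],
    [[0,0,0.17],[0,0,10]],
    [[0,0,0.17],[0,0,10]],
    [[0,0,0.17],[0,0,10]],
    [[0,0,0.17],[0,0,10]],
    [[0,0,0.17],[0,0,10]],
    [[0,0,0.17],[0,0,10]],
    [[0,0,0.17],[0,0,10]],
    [[0,0,0.17],[0,0,10]],
    [[0,0,0.17],[0,0,10]]
  ]
}}

```text
time_s: 18.12
tcp_pos: [0.6411, -0.236, 0.0381]
tool_rot: [3.142, -0.0, 0.608]
wrist_force: [0.3, 0.2, 1.5]
opening: 0.0564
```

Emit:
{"name": "move_arm", "arguments": {
  "increments": [
    [[0,0,0.17],[0,0,10]],
    [[0,0,0.17],[0,0,10]],
    [[0,0,0.17],[0,0,10]],
    [[0,0,0.17],[0,0,10]],
    [[0,0,0.17],[0,0,10]],
    [[0,0,0.17],[0,0,10]],
    [[0,0,0.17],[0,0,10]],
    [[0,0,0.17],[0,0,10]],
    [[0,0,0.17],[0,0,10]],
    [[0,0,0.17],[0,0,10]]
  ]
}}

```text
time_s: 19.38
tcp_pos: [0.6412, -0.2361, 0.0398]
tool_rot: [3.141, 0.0, 2.354]
wrist_force: [-0.4, -0.0, 2.0]
opening: 0.0564
```

Emit:
{"name": "move_arm", "arguments": {
  "increments": [
    [[0,0,0.17],[0,0,10]],
    [[0,0,0.17],[0,0,10]],
    [[0,0,0.17],[0,0,10]],
    [[0,0,0.17],[0,0,10]],
    [[0,0,0.17],[0,0,10]],
    [[0,0,0.17],[0,0,10]],
    [[0,0,0.17],[0,0,10]],
    [[0,0,0.17],[0,0,10]],
    [[0,0,0],[0,0,0]]
  ]
}}

```text
time_s: 20.5
tcp_pos: [0.6413, -0.236, 0.0412]
tool_rot: [-3.141, 0.0, -2.541]
wrist_force: [0.6, -0.0, 0.7]
opening: 0.0562
```

Run:
```python
from h import *
o=robot.observe();print(o['joints'].round(3),o['tcp_pos'],o['tool_rot'],o['time_s'],o['wrist_force'],o['moment'],o['opening'])
```

```text
[-0.526  0.618  1.426  0.     1.097 -2.698] [ 0.64125958 -0.23600249  0.04119218] [-3.14127230e+00  3.66230029e-04 -2.54058979e+00] 20.5 [ 0.60347746 -0.0024406   0.6745795 ] [-0.00904528 -0.04684197  0.02557895] 0.056242187126319135
```

Emit:
{"name": "move_arm", "arguments": {
  "increments": [
    [[0,0,2],[0,0,0]],
    [[0,0,2],[0,0,0]],
    [[0,0,0],[0,0,0]]
  ]
}}

```text
time_s: 20.88
tcp_pos: [0.6411, -0.236, 0.0453]
tool_rot: [-3.141, 0.0, -2.54]
wrist_force: [0.1, 0.6, -1.4]
opening: 0.0563
```

Run:
```python
from h import *
cv2.imwrite("pics/s5.png",cv2.resize(cams.snapshot("scene")[280:400,140:300],None,fx=4,fy=4))
```

```text
(no output)
```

View pics/s5.png

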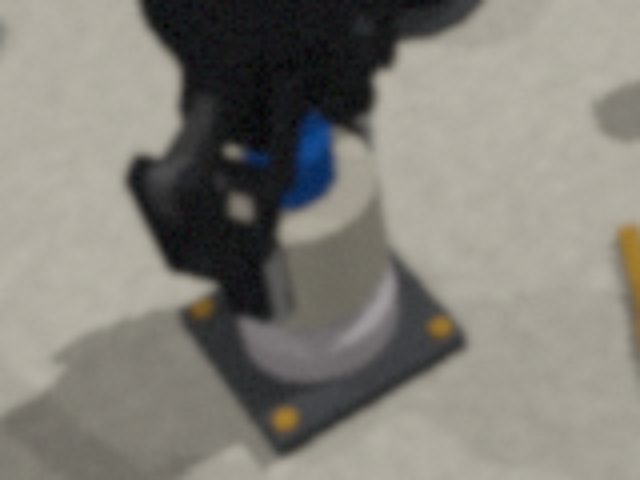

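Emit:
{"name": "move_arm", "arguments": {
  "increments": [
    [[0,0,8],[0,0,0]],
    [[0,0,15],[0,0,0]],
    [[0,0,20],[0,0,0]],
    [[0,0,20],[0,0,0]],
    [[0,0,15],[0,0,0]],
    [[0,0,7],[0,0,0]],
    [[0,0,0],[0,0,0]]
  ]
}}

```text
time_s: 21.8
tcp_pos: [0.6412, -0.2361, 0.1307]
tool_rot: [-3.141, 0.0, -2.539]
wrist_force: [-0.3, 0.6, -1.2]
opening: 0.0565
```

Run:
```python
from h import *
cv2.imwrite("pics/s6.png",cv2.resize(cams.snapshot("scene")[220:400,120:330],None,fx=3,fy=3))
o=robot.observe();print(o['tcp_pos'],o['wrist_force'],o['opening'])
```

```text
[ 0.64083664 -0.2359071   0.12987705] [-0.56432583  0.16968928 -0.81539123] 0.0564217051081636
```

View pics/s6.png

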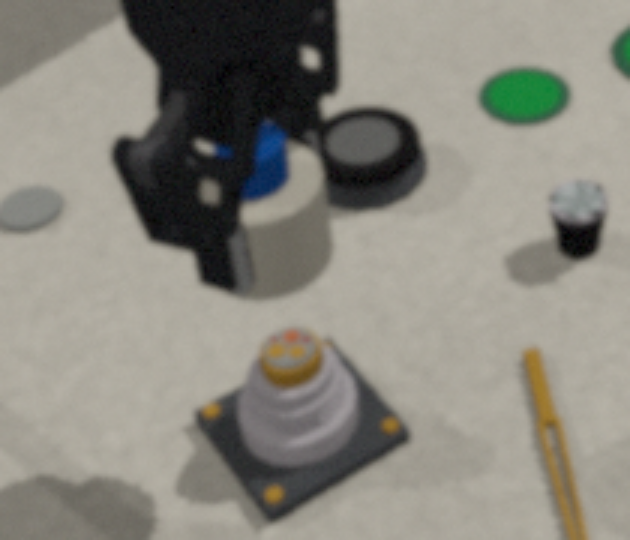

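Emit:
{"name": "move_arm", "arguments": {
  "increments": [
    [[-8,20,0],[0,0,0]],
    [[-16,40,0],[0,0,0]],
    [[-16,40,0],[0,0,0]],
    [[-16,40,0],[0,0,0]],
    [[-16,40,0],[0,0,0]],
    [[-16,40,0],[0,0,0]],
    [[-16,40,0],[0,0,0]],
    [[-16,40,0],[0,0,0]],
    [[-14,36,0],[0,0,0]],
    [[-8,20,0],[0,0,0]]
  ]
}}

```text
time_s: 23.1
tcp_pos: [0.4974, 0.1217, 0.1292]
tool_rot: [3.14, -0.002, -2.538]
wrist_force: [0.6, -0.7, -0.1]
opening: 0.0567
```

Emit:
{"name": "move_arm", "arguments": {
  "increments": [
    [[0,0,-20],[0,0,0]],
    [[0,0,-30],[0,0,0]],
    [[0,0,-30],[0,0,0]],
    [[0,0,-25],[0,0,0]],
    [[0,0,-10],[0,0,0]],
    [[0,0,0],[0,0,0]],
    [[0,0,0],[0,0,0]]
  ]
}}

```text
time_s: 23.98
tcp_pos: [0.4998, 0.12, 0.016]
tool_rot: [-3.141, 0.001, -2.539]
wrist_force: [-0.2, 0.0, -1.5]
opening: 0.0567
```

Run:
```python
from h import *
o=robot.observe();print(o['joints'].round(2),o['tcp_pos'],o['wrist_force'],o['opening'])
cv2.imwrite("pics/s7.png",cv2.resize(cams.snapshot("scene")[150:300,240:440],None,fx=4,fy=4))
```

```text
[ 0.    0.36  1.89 -0.    0.89 -2.17] [0.49984696 0.11997433 0.01600684] [-1.94623623e-01  1.34276449e-03 -1.51590655e+00] 0.05670958546374338
```

View pics/s7.png

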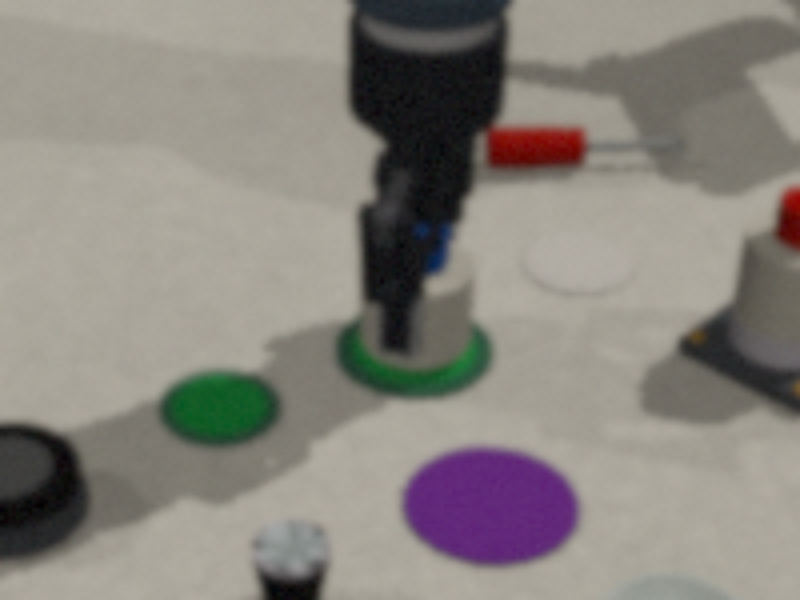

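Lid is over the large green mat, about 7 mm up; lower it gently.

Emit:
{"name": "move_arm", "arguments": {
  "increments": [
    [[0,0,-2],[0,0,0]],
    [[0,0,-2],[0,0,0]],
    [[0,0,-1.5],[0,0,0]],
    [[0,0,0],[0,0,0]]
  ]
}}

```text
time_s: 24.52
tcp_pos: [0.4989, 0.12, 0.0095]
tool_rot: [3.141, -0.0, -2.539]
wrist_force: [0.2, 0.0, -1.3]
opening: 0.0566
```

Emit:
{"name": "move_arm", "arguments": {
  "increments": [
    [[0,0,-1],[0,0,0]],
    [[0,0,0],[0,0,0]]
  ]
}}

```text
time_s: 24.78
tcp_pos: [0.499, 0.12, 0.0093]
tool_rot: [3.142, -0.0, -2.539]
wrist_force: [-3.4, 0.6, 6.6]
opening: 0.0565
```

Emit:
{"name": "move_arm", "arguments": {
  "increments": [
    [[0,0,-1],[0,0,0]],
    [[0,0,0],[0,0,0]]
  ]
}}

```text
time_s: 25.02
tcp_pos: [0.4991, 0.12, 0.0092]
tool_rot: [3.141, -0.001, -2.539]
wrist_force: [-8.0, -1.2, 17.5]
opening: 0.0565
```

Emit:
{"name": "move_arm", "arguments": {
  "increments": [
    [[0,0,1.3],[0,0,0]],
    [[0,0,0],[0,0,0]]
  ]
}}

```text
time_s: 25.28
tcp_pos: [0.4994, 0.12, 0.0093]
tool_rot: [-3.141, 0.001, -2.539]
wrist_force: [-1.2, 0.8, 5.0]
opening: 0.0562
```

Emit:
{"name": "move_arm", "arguments": {
  "increments": [
    [[0,0,0],[0,0,0]],
    [[0,0,0],[0,0,0]],
    [[0,0,0],[0,0,0]],
    [[0,0,0],[0,0,0]],
    [[0,0,0],[0,0,0]]
  ],
  "claw": 1
}}

```text
time_s: 25.9
tcp_pos: [0.499, 0.12, 0.0089]
tool_rot: [3.142, -0.0, -2.539]
wrist_force: [-0.0, 0.2, 0.5]
opening: 0.0853
```

Emit:
{"name": "move_arm", "arguments": {
  "increments": [
    [[0,0,10],[0,0,0]],
    [[0,0,30],[0,0,0]],
    [[0,0,40],[0,0,0]],
    [[0,0,40],[0,0,0]],
    [[0,0,30],[0,0,0]],
    [[0,0,0],[0,0,0]]
  ]
}}

```text
time_s: 26.65
tcp_pos: [0.5012, 0.1201, 0.1625]
tool_rot: [-3.138, 0.005, -2.539]
wrist_force: [-0.2, 1.0, -0.4]
opening: 0.0853
```

Run:
```python
from h import *
o=robot.observe();print(o['joints'].round(2),o['tcp_pos'],o['wrist_force'],o['opening'],o['time_s'])
p=cams.camera_params("wrist");im=cams.snapshot("wrist");cv2.imwrite("pics/w8.png",im)
cv2.imwrite("pics/s8.png",cv2.resize(cams.snapshot("scene")[150:300,240:440],None,fx=3,fy=3))
for a,c in blobs(im,95,130,100,30,200): print(a,c,"lid",fit(p,c,.015,.049,.071,[.499,.12]))
for a,c in blobs(im,45,85,100,40,200): print(a,c,back(p,c,.003))
```

```text
[ 0.    0.12  1.83 -0.    1.19 -2.17] [0.50115127 0.1200643  0.16245607] [-0.19461129  0.97946988 -0.37241362] 0.08534669347842949 26.65
1683 [318.88532383 239.88888889] lid (array([0.4998, 0.1202]), 1804)
4730 [218.90951374 120.69978858] [0.47971895 0.01206356 0.003     ]
1416 [337.23375706 194.30014124] [0.47467374 0.12155729 0.003     ]
```

View pics/w8.png

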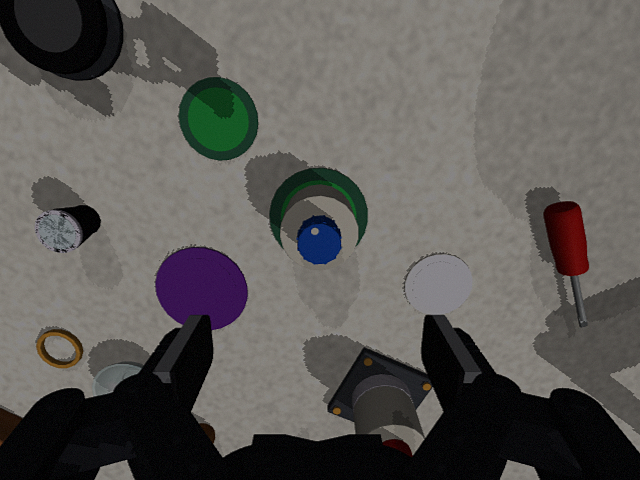

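View pics/s8.png

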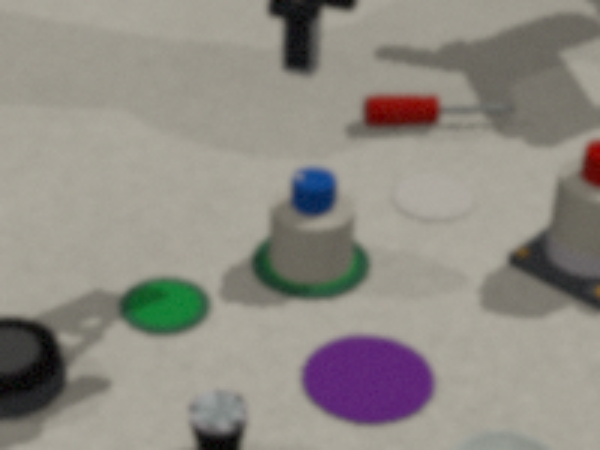

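Emit:
{"name": "move_arm", "arguments": {
  "increments": [
    [[8,-20,0],[0,0,-10]],
    [[16,-40,0],[0,0,-10]],
    [[16,-40,0],[0,0,-10]],
    [[16,-40,0],[0,0,-10]],
    [[16,-40,0],[0,0,-10]],
    [[16,-40,0],[0,0,-10]],
    [[16,-40,0],[0,0,-10]],
    [[16,-40,0],[0,0,-10]],
    [[14,-36,0],[0,0,-10]],
    [[8,-20,0],[0,0,-10]]
  ],
  "claw": 0.75
}}

```text
time_s: 28.0
tcp_pos: [0.6403, -0.2376, 0.1565]
tool_rot: [-3.14, -0.003, 1.991]
wrist_force: [0.1, 0.4, 0.5]
opening: 0.0642
```

Emit:
{"name": "move_arm", "arguments": {
  "increments": [
    [[0,0,-20],[0,0,-9]],
    [[0,0,-20],[0,0,0]],
    [[0,0,0],[0,0,0]],
    [[0,0,0],[0,0,0]]
  ]
}}

```text
time_s: 28.5
tcp_pos: [0.641, -0.2356, 0.1188]
tool_rot: [-3.141, -0.0, 1.844]
wrist_force: [-0.3, 0.5, 0.4]
opening: 0.0642
```

Run:
```python
from h import *
o=robot.observe();print(o['joints'].round(2),o['tcp_pos'],o['tool_rot'],o['wrist_force'],o['opening'],o['time_s'])
p=cams.camera_params("wrist");im=cams.snapshot("wrist");cv2.imwrite("pics/w9.png",im)
print(proj(p,(.641,-.236,.062)),proj(p,(.641,-.236,.05)))
for l,z in[("movement",.05)]:
    for x in trace(l,"wrist")[:2]:
        m=x['region'];c=np.argwhere(m).mean(0)[::-1]; print(x['confidence'],x['bbox'],c,m.sum(),fit(p,c,.015,.05,.063,[.641,-.236]))
    for x in tip_of(l,"wrist")[:2]: print("  tip",round(x['confidence'],2),x['at'],back(p,x['at'],z).round(4))
```

```text
[-0.53  0.52  1.4   0.    1.22 -0.8 ] [ 0.64102351 -0.23559106  0.1188149 ] [-3.14124550e+00 -3.77900009e-04  1.84376282e+00] [-0.28711114  0.52924179  0.41497721] 0.06422763481080027 28.5
[315.30717412 268.0080138 ] [315.39290847 260.47147912]
0.88 [318.0, 261.3, 50.0, 51.2] [317.76104138 263.35471874] 2151 (array([ 0.6421, -0.2347]), 2245)
  tip 0.86 [317.8, 257.7] [ 0.6419 -0.2338  0.05  ]
```

View pics/w9.png

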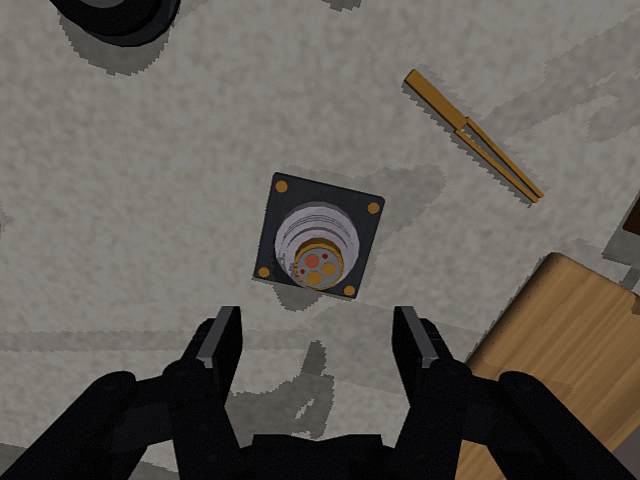

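Emit:
{"name": "move_arm", "arguments": {
  "increments": [
    [[0.5,0.3,-20],[0,0,0]],
    [[0,0,-20],[0,0,0]],
    [[0,0,-15],[0,0,0]],
    [[0,0,-10],[0,0,0]],
    [[0,0,0],[0,0,0]]
  ],
  "claw": 0.6
}}

```text
time_s: 29.28
tcp_pos: [0.6408, -0.2354, 0.0525]
tool_rot: [-3.14, -0.002, 1.841]
wrist_force: [-0.1, -0.9, -0.2]
opening: 0.0515
```

Run:
```python
from h import *
o=robot.observe();print(o['tcp_pos'],o['wrist_force'],o['opening'],o['time_s'])
im=cams.snapshot("wrist");cv2.imwrite("pics/w10.png",im)
cv2.imwrite("pics/s10.png",cv2.resize(cams.snapshot("scene")[290:400,150:290],None,fx=4,fy=4))
```

```text
[ 0.64084673 -0.23538413  0.05252462] [-0.05529825 -0.85227796 -0.22310407] 0.05154396048938753 29.275
```

View pics/w10.png

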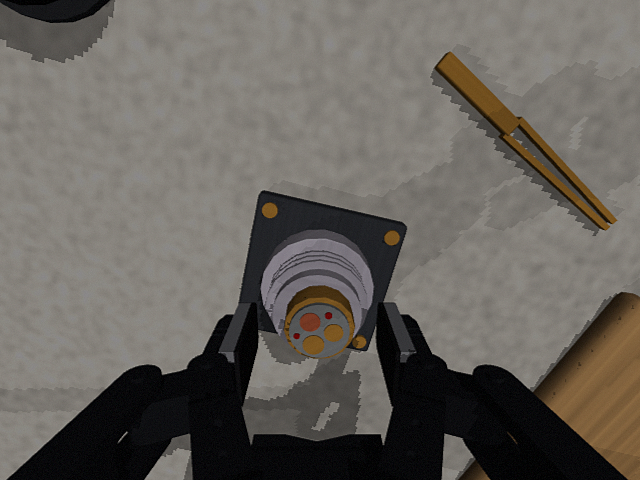

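View pics/s10.png

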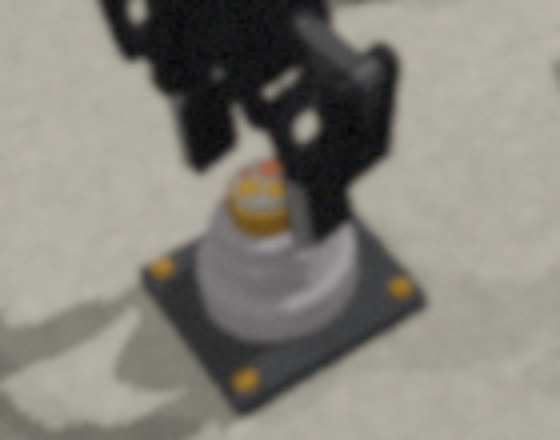

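Emit:
{"name": "move_arm", "arguments": {
  "increments": [
    [[0,0,0],[0,0,0]],
    [[0,0,0],[0,0,0]],
    [[0,0,0],[0,0,0]],
    [[0,0,0],[0,0,0]],
    [[0,0,0],[0,0,0]],
    [[0,0,0],[0,0,0]]
  ],
  "claw": 0.1,
  "force": 25
}}

```text
time_s: 30.12
tcp_pos: [0.6422, -0.2361, 0.0551]
tool_rot: [3.14, 0.001, 1.842]
wrist_force: [-1.9, 0.6, 5.0]
opening: 0.028
```

Run:
```python
from h import *
o=robot.observe();print(o['tcp_pos'],o['wrist_force'],o['opening'],o['time_s'])
im=cams.snapshot("wrist");cv2.imwrite("pics/w11.png",cv2.resize(im[200:400,180:460],None,fx=2.5,fy=2.5))
```

```text
[ 0.64219246 -0.23608696  0.05506751] [-1.86241588  0.5914236   5.01200958] 0.02801418710756112 30.125
```

View pics/w11.png

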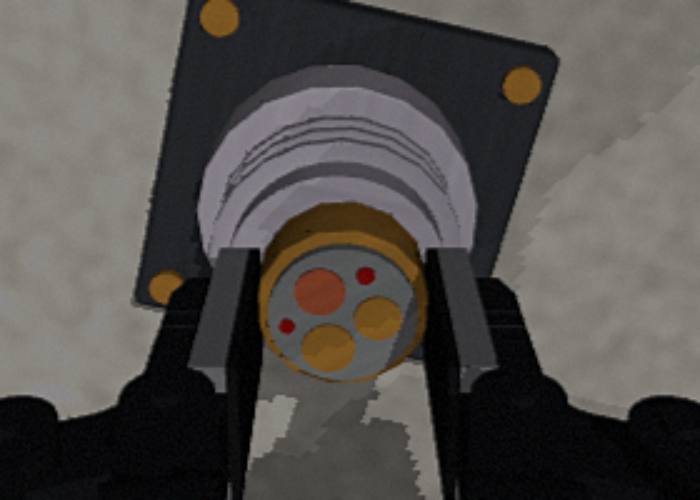

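Emit:
{"name": "move_arm", "arguments": {
  "increments": [
    [[0,0,3],[0,0,0]],
    [[0,0,8],[0,0,0]],
    [[0,0,15],[0,0,0]],
    [[0,0,15],[0,0,0]],
    [[0,0,10],[0,0,0]],
    [[0,0,0],[0,0,0]]
  ]
}}

```text
time_s: 30.92
tcp_pos: [0.6424, -0.2362, 0.1067]
tool_rot: [3.14, 0.002, 1.842]
wrist_force: [-0.1, -0.2, -0.2]
opening: 0.0287
```

Emit:
{"name": "move_arm", "arguments": {
  "increments": [
    [[-8,6,0],[0,0,0]],
    [[-20,16,0],[0,0,0]],
    [[-26,20,0],[0,0,0]],
    [[-26,20,0],[0,0,0]],
    [[-26,20,0],[0,0,0]],
    [[-26,20,0],[0,0,0]],
    [[-20,16,0],[0,0,0]],
    [[-8,8,0],[0,0,0]],
    [[0,0,0],[0,0,0]],
    [[0,0,0],[0,0,0]]
  ]
}}

```text
time_s: 32.17
tcp_pos: [0.4823, -0.1103, 0.1052]
tool_rot: [3.141, 0.001, 1.841]
wrist_force: [-0.1, 0.5, -0.4]
opening: 0.0284
```

Run:
```python
from h import *
o=robot.observe();print(o['tcp_pos'],o['tool_rot'],o['wrist_force'],o['opening'],o['time_s'])
im=cams.snapshot("wrist");cv2.imwrite("pics/w12.png",im)
cv2.imwrite("pics/s12.png",cv2.resize(cams.snapshot("scene")[190:320,170:320],None,fx=4,fy=4))
```

```text
[ 0.48234643 -0.11030905  0.10516123] [3.14087769e+00 7.23286231e-04 1.84139109e+00] [-0.07605472  0.54588781 -0.36117247] 0.02837886159602414 32.175
```

View pics/w12.png

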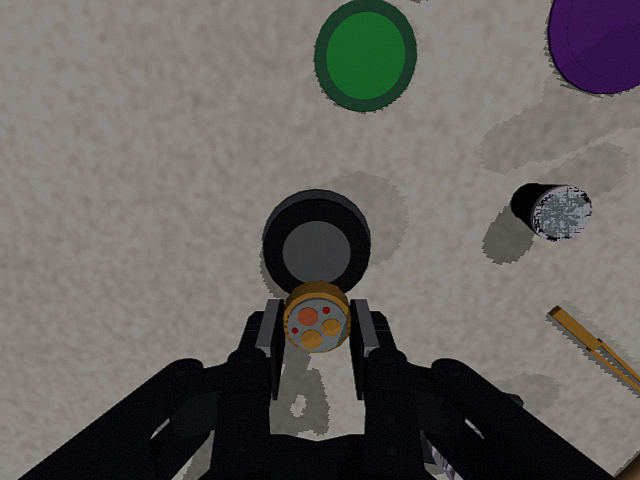

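View pics/s12.png

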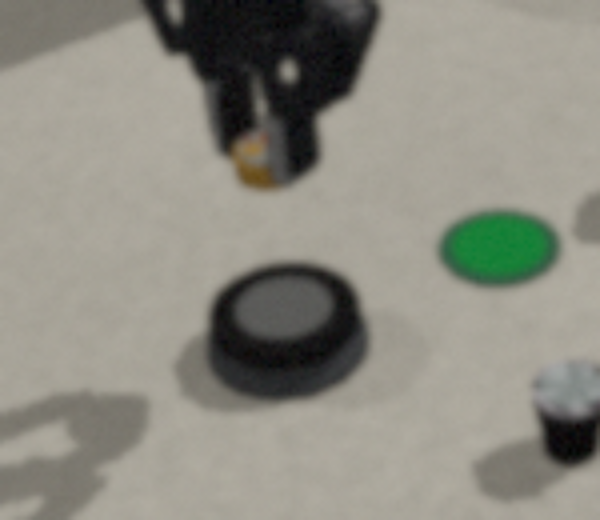

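Run:
```python
from h import *
p=cams.camera_params("wrist");print(back(p,(316.5,251),.024),back(p,(316.5,322),.112))
```

```text
[ 0.48244262 -0.10891772  0.024     ] [ 0.48235232 -0.1083944   0.112     ]
```

Emit:
{"name": "move_arm", "arguments": {
  "increments": [
    [[-1,0,-15],[0,0,0]],
    [[0,0,-25],[0,0,0]],
    [[0,0,-20],[0,0,0]],
    [[0,0,-10],[0,0,0]],
    [[0,0,0],[0,0,0]],
    [[0,0,0],[0,0,0]]
  ]
}}

```text
time_s: 33.02
tcp_pos: [0.481, -0.11, 0.0354]
tool_rot: [3.141, 0.001, 1.841]
wrist_force: [-0.1, 0.5, -0.2]
opening: 0.0285
```

Emit:
{"name": "move_arm", "arguments": {
  "increments": [
    [[0,0,-2],[0,0,0]],
    [[0,0,-2],[0,0,0]],
    [[0,0,0],[0,0,0]]
  ]
}}

```text
time_s: 33.4
tcp_pos: [0.4805, -0.1097, 0.031]
tool_rot: [3.142, 0.0, 1.842]
wrist_force: [0.5, -0.9, -0.4]
opening: 0.0284
```

Emit:
{"name": "move_arm", "arguments": {
  "increments": [
    [[0,0,-1],[0,0,0]],
    [[0,0,0],[0,0,0]]
  ]
}}

```text
time_s: 33.65
tcp_pos: [0.4805, -0.1097, 0.0299]
tool_rot: [-3.142, -0.0, 1.842]
wrist_force: [-0.5, -0.4, -1.4]
opening: 0.0282
```

Emit:
{"name": "move_arm", "arguments": {
  "increments": [
    [[0,0,-0.7],[0,0,0]],
    [[0,0,0],[0,0,0]]
  ]
}}

```text
time_s: 33.9
tcp_pos: [0.4805, -0.1097, 0.0292]
tool_rot: [-3.141, -0.0, 1.842]
wrist_force: [-0.5, 0.4, -0.4]
opening: 0.0282
```

Emit:
{"name": "move_arm", "arguments": {
  "increments": [
    [[0,0,-0.7],[0,0,0]],
    [[0,0,0],[0,0,0]]
  ]
}}

```text
time_s: 34.15
tcp_pos: [0.4806, -0.1097, 0.029]
tool_rot: [-3.141, -0.0, 1.842]
wrist_force: [-1.5, 1.0, 5.3]
opening: 0.0282
```

Emit:
{"name": "move_arm", "arguments": {
  "increments": [
    [[0,0,-0.7],[0,0,0]],
    [[0,0,0],[0,0,0]]
  ]
}}

```text
time_s: 34.4
tcp_pos: [0.4806, -0.1097, 0.0289]
tool_rot: [-3.141, -0.0, 1.842]
wrist_force: [-5.7, 2.0, 13.3]
opening: 0.0281
```

Emit:
{"name": "move_arm", "arguments": {
  "increments": [
    [[0,0,0.8],[0,0,0]],
    [[0,0,0],[0,0,0]],
    [[0,0,0],[0,0,0]]
  ]
}}

```text
time_s: 34.78
tcp_pos: [0.4807, -0.1098, 0.029]
tool_rot: [3.142, 0.0, 1.842]
wrist_force: [-3.2, 1.3, 7.1]
opening: 0.0277
```

Emit:
{"name": "move_arm", "arguments": {
  "increments": [
    [[0,0,0],[0,0,0]],
    [[0,0,0],[0,0,0]],
    [[0,0,0],[0,0,0]],
    [[0,0,0],[0,0,0]]
  ],
  "claw": 0.6
}}

```text
time_s: 35.28
tcp_pos: [0.4805, -0.1097, 0.0286]
tool_rot: [-3.141, -0.0, 1.842]
wrist_force: [0.1, -1.3, 0.1]
opening: 0.0513
```

Emit:
{"name": "move_arm", "arguments": {
  "increments": [
    [[0,0,5],[0,0,0]],
    [[0,0,20],[0,0,0]],
    [[0,0,30],[0,0,0]],
    [[0,0,40],[0,0,0]],
    [[0,0,40],[0,0,0]],
    [[0,0,20],[0,0,0]],
    [[0,0,0],[0,0,0]],
    [[0,0,0],[0,0,0]]
  ]
}}

```text
time_s: 36.28
tcp_pos: [0.4799, -0.1094, 0.1827]
tool_rot: [-3.141, -0.001, 1.842]
wrist_force: [-0.3, 0.2, -0.3]
opening: 0.051
```

Run:
```python
from h import *
o=robot.observe();print(o['tcp_pos'],o['wrist_force'],o['opening'],o['time_s'])
p=cams.camera_params("wrist");im=cams.snapshot("wrist");cv2.imwrite("pics/w13.png",im)
for x in trace("movement","wrist")[:2]:
    m=x['region'];c=np.argwhere(m).mean(0)[::-1]; print(x['confidence'],c,m.sum(),fit(p,c,.015,.024,.037,[.481,-.11]))
cv2.imwrite("pics/s13.png",cams.snapshot("scene"))
```

```text
[ 0.47992933 -0.10941947  0.18268609] [-0.25549097  0.19794353 -0.30310712] 0.05097501291271697 36.275
0.88 [317.68101761 222.34637965] 1022 (array([ 0.4809, -0.1082]), 1145)
0.58 [454.17948718 350.53971232] 1599 (array([ 0.6375, -0.194 ]), 998)
```

View pics/w13.png

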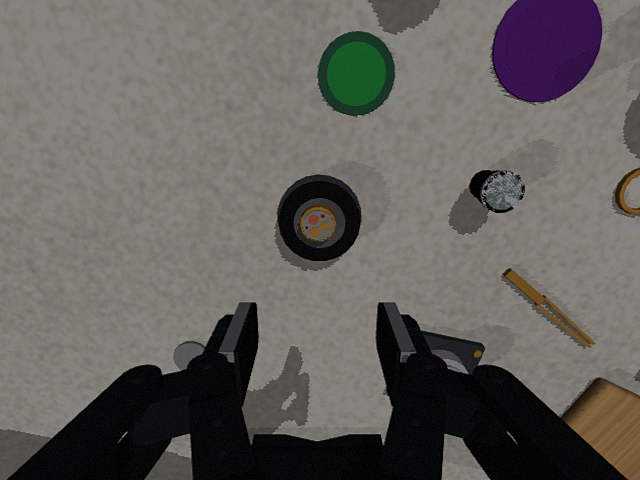

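View pics/s13.png

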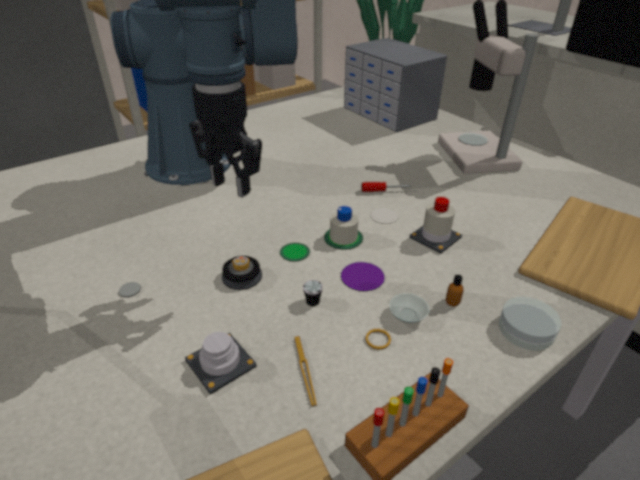

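The wrist view shows the movement face up on the grey disc at (318,222). The scene view shows the lid upright on the large green mat at (344,230), and everything else where it was. The arm is clear, so I'm handing in.

```bash
python3 -c "
from station import robot
print(robot.sign_off())"
```

```text
the job is handed in; nothing more can be done
None
```

The job is done and handed in at about 36 s of the 72 s allowed; the hand-in reports no verdict, so the result below is from my own checks.

- **Lid:** I unscrewed it counter-clockwise in two strokes, 580° in all. After lifting it straight up about 90 mm, I stood it rim down on the large green mat. The wrist camera put its centre at (0.4998, 0.120); the mat measured about (0.4985, 0.120).
- **Movement:** I pressed it onto the stage while still holding it (13 N at the wrist), then released it. It lies face up about 1–2 mm from the middle of the stage.
- **Rest of the bench:** In the last scene picture the other things looked unmoved and the red canister was not approached. After I backed off, the wrist force read about zero.

**Disagreements:** The gripper's opening read about 2 mm small in the second lid grip and the movement grip (56.4 mm on the 58 mm lid, 28 mm on the 30 mm ring). The pictures showed both held properly. The last search for the movement also reported a low-confidence false match near the canister. I ignored it, because the picture shows the movement on the stage.

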